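Unclip the thick dowel and lay it in the saw cradle

ROBOT

A 6-joint arm with a two-finger parallel gripper is mounted at the origin on the work surface. World frame = base frame: x ahead of the robot, y to its left, z up, the work surface at z = 0. Lengths are in m, angles in rad, forces in N, time in s.
With the tool pointing down it reaches from about 0.275 to 0.725 m from the base axis. Payload 15.9 kg.
Tool frame: the origin (TCP) lies where the fingers leave the gripper's body, on its centre line; the fingertips stand 73 mm ahead of it and the grasp point (between the pads) lies pinch_z ahead of it (pinch_z is the distance from the TCP to the grasp point, in m); z points along the fingers, y is the line along which they close (so a half turn about z gives the same grasp; the last joint's range is limited). The gripper opens to 85 mm and grips with 20 to 120 N. Pads are 22 mm wide; open, the fingers measure 114 mm over their backs; the gripper's body (76 mm by 85 mm) begins 54 mm behind the grasp point. The pads swing forward as they close: fully open they stand 13 mm farther back than shut.
Start: joints at [1.103, 0.213, -0.034, 1.323, 0, 1.571], TCP at [0.225, 0.446, 0.304] pointing down, gripper open.
Joint ranges: [-2.98, 2.98], [-0.74, 1.72], [-1.14, 1.35], [-2.1, 2.04], [-1.57, 1.44], [-3.14, 3.14]. Speed limits (rad/s): [1.89, 1.89, 2.39, 2.57, 3.14, 3.14].

INTERFACE

Orientations are given as [roll, pitch, yaw] about the fixed x, y, z axes, in that order (R = Rz(yaw) Ry(pitch) Rx(roll)).
In Python, from plant import read_state, camera, calibration, hand_in, search_frame, cut_out, place_of, pinch_z gives the robot as it stands.
- The arm moves only by the tool servo_tool, never from a script. Its argument "series" is a list of rows, each an object with "slide": the shift along the tool's x, y, z in mm, a list of three; "turn": the turn about the tool's z in rad. In form: [{"slide": [tx, ty, tz], "turn": turn}, ...]. A call has 1 to 12 rows; each row shifts and turns the commanded pose from where the row before left it, along the tool's axes as they then stand; what a row does not reach is not made up. A row lasts 1/12 s, in which the tool goes at most 41.7 mm and 7.16 degrees, less where a joint would pass 70% of its speed; a pose out of reach is approached as far as the arm can. A call is refused whole if a number of a shift passes 41.7 or a number of a turn 0.125, either way. A call with a gripper value outside its range is refused whole. "gripper" is the finger opening in mm, from 0 to 85.4, set as the call begins (left out, the last holds). The fingers move at their own pace and stop on an object; "squeeze" is the grip in N (left out, the last holds). Time passes only in rows, so rows that do not move let the fingers close. It gives the time, the measured TCP pose, the force, the opening and the grip force at its end, in the units of the state.
- read_state(): the state, without advancing time (a new reading comes with each control period).
- camera(name): name is "scene" or "top" or "wrist"; returns (picture, depth): 480x640x3 uint8, red, green, blue; 480x640 float32, m along the optical axis (not along the pixel's ray), 0 where there is no reading.
- calibration(name): a dict with "camera_matrix" (3x3 intrinsics, pixels), "origin" and "attitude" of the camera in the world. Camera axes: x right, y up, looking along -z (the intrinsics and any distortion apply to the point x, -y, -z); pixel columns grow to the right and rows downward; lengths in m; the calibration is good to about 2 mm. A picture is of the moment at which its call begins: read the wrist's pose just before it. calibration takes no time and is no camera call; for the wrist camera it gives the pose at the moment of the call.
- hand_in(): hands the job in; it is judged then, once.
Trained networks look in the newest picture that a camera, given by its name, has taken for a name from the list of things; names that differ only in an ending like _2 or _b are one class to them, and where a whole thing is asked for, a point or a joint stands for the part that bears it (a point fixed in the world has none). Each returns a list of dicts, best first, with "score" (0 to 1); they miss things now and then, are a little off and sometimes report something else, mostly with a low value. They report only what shows in the picture. A call takes as long as a camera call. They do not tell look-alikes from the thing itself.
- search_frame(thing, camera): "at" ([x, y, z] in m, in the coordinates of the camera as it stood for that picture, good to about 4 mm: the middle of the surface that is visible of it).
- cut_out(thing, camera): "pixels" (480x640 bool, what is visible of it).
- place_of(thing, camera): "at" ([x, y, z] in m, in the coordinates of the camera as it stood for that picture, good to about 4 mm: a listed point, or the origin of a listed thing).
The state is a dict: "t": time; "q": joint angles; "qd": joint speeds; "effort": joint torques, N m; "eef_pos": TCP position; "tcp_rot": TCP orientation; "wrist_force": force on the tool from outside, world axes, zero at the start; "ft_torque": the same for the moment, N m; "opening": opening from 0.0 (shut) to 1.0 (fully open); "grasp_force": force on a finger pad.
Only numpy, scipy, OpenCV 4.12 (cv2) and the standard library are available. Lean on these libraries where they do the work, as an engineer would, in place of code of your own. Each camera call takes 0.05 s, during which the arm holds its last target. There are 200 camera calls.

TASK

Take the thicker of the two round dowels: pull it straight forward, level, out through the open mouths of its two sprung clips, and lay it lengthwise in the two V notches of the saw cradle, roughly centred, ready for sawing. Lower it right down into the notches before you let go, and leave the thinner dowel in its own clips.

Things in the scene. Friction and masses are not known exactly. Their poses are not given: they have to be found in the camera images.
- thick_dowel: the thicker dowel: plain round beech, 24 mm in diameter, 180 mm long, about 57 g. Origin at its centre, y along its length. Starts level in two sprung clips, its axis 100 mm above the table. Between the clips 106 mm of it is bare, with nothing in front, behind, above, or below it down to the stand's 12 mm foot: room to grip it from above at its middle, one finger in front, one behind.
- thick_stand: fixed wooden stand of the thicker dowel: grey foot 85 x 160 mm, two posts behind the dowel 60 mm either side of its middle, each with a 14 mm wide steel C clip of two sprung jaws. Origin on the table under the dowel's centre, y along the dowel; the clips' mouths open to -x, roughly towards the robot. They yield to a level pull of about 10 N in all; 50 mm of travel clears them.
- thin_dowel: the thinner dowel, to be left alone: the same wood, 14 mm in diameter, 180 mm long, in a stand of the same make. Origin at its centre, 100 mm above the table, y along its length.
- cradle_seat (a point): the saw cradle, fixed: a 12 mm thick grey foot 75 x 150 mm with two blocks 16 mm thick, 50 mm either side of its middle, each with a 90 degree V notch open upwards, 50 mm wide; block tops 57 mm above the table. This point, 49 mm above the table, is where the thick dowel's centre lies when at rest in both notches; y along the dowel (either way round), z up. Between the blocks 84 mm is free.
Not all that is in view belongs to the job. What is shaped like the thick_stand but turquoise is not meant.

How it is judged:
By the outcome, as a careful person would: the job done as asked, in the order asked, and still so for the second after the job is handed in, with the robot touching nothing.
It also fails if it takes over 35 s, if anything falls off the work surface, if the arm or the gripper's body presses on something with over 40 N, if the wrist force passes 120 N, or if a joint passes its speed limit or range.

## Working session

There is one attempt and no reset: what is moved stays moved. The work goes in short steps, Python scripts to look and compute and a tool call to move; the robot and the scene stay as the last step left them, time stands still between calls to the robot, and variables do not carry over. Pictures are saved under pics/ and viewed, at most 10 in all, crops included, and the job is handed in when it is done.

Besides the shell and the picture viewer there is one more tool, called after "Emit:" as a command line: name --argument value ..., lists and objects as JSON in quotes. servo_tool: Moves the arm, as the interface text tells. Its arguments: {"type":"object","properties":{"series":{"type":"array"},"gripper":{"type":"number"},"squeeze":{"type":"number"}},"required":["series"]}

```bash
mkdir -p pics
cat > h.py <<'E'
import numpy as np, cv2
from plant import *
from scipy.spatial.transform import Rotation as R
def att(c):
    a=np.array(c["attitude"],float)
    return a if a.shape==(3,3) else (R.from_euler('xyz',a).as_matrix() if a.size==3 else None)
def w(c,p): return att(c)@np.array(p)+np.array(c["origin"])
def cloud(c,d):
    K=np.array(c["camera_matrix"]); v,u=np.mgrid[:480,:640]
    p=np.stack([(u-K[0,2])/K[0,0]*d,-(v-K[1,2])/K[1,1]*d,-d],-1)
    return p@att(c).T+np.array(c["origin"])
def px(c,P):
    q=att(c).T@(np.array(P)-np.array(c["origin"]));K=np.array(c["camera_matrix"])
    return (K[0,0]*q[0]/-q[2]+K[0,2], K[1,1]*-q[1]/-q[2]+K[1,2])
E
python3 - <<'E'
from h import *
s=read_state();print(s['t'],s['eef_pos'],s['tcp_rot'],pinch_z if not callable(pinch_z) else pinch_z())
for n in("scene","top"):
    c=calibration(n);print(n,c)
    p,d=camera(n);cv2.imwrite(f"pics/{n}0.png",p[...,::-1]);np.savez(f"{n}0.npz",p=p,d=d)
    for t in("thick_dowel","thick_stand","thin_dowel","cradle_seat"):
        for r in place_of(t,n)[:4]:
            P=w(c,r["at"]);print(t,round(r["score"],2),P.round(3),np.round(px(c,P)))
E
```

```text
0.0 [0.22534807 0.44606806 0.30342688] [-3.14050550e+00  1.54076001e-05  2.67379819e+00] 0.0539
scene {'camera_matrix': array([[478.19006805,   0.        , 312.89159095],
       [  0.        , 478.19006805, 236.68762019],
       [  0.        ,   0.        ,   1.        ]]), 'origin': array([1.23196913, 0.13126621, 0.65443276]), 'attitude': array([ 0.8242391 , -0.00623582,  1.75525432])}
thick_dowel 0.95 [ 0.605 -0.193  0.098] [199. 208.]
thick_stand 0.68 [ 0.603 -0.191  0.002] [208. 246.]
thick_stand 0.57 [ 0.804  0.237 -0.001] [428. 372.]
thin_dowel 0.62 [0.591 0.145 0.096] [385. 228.]
thin_dowel 0.53 [ 0.606 -0.191  0.099] [200. 209.]
cradle_seat 0.63 [ 0.441 -0.028  0.05 ] [306. 187.]
top {'camera_matrix': array([[612.41479462,   0.        , 336.29005022],
       [  0.        , 612.41479462, 236.19959304],
       [  0.        ,   0.        ,   1.        ]]), 'origin': array([0.48076954, 0.00792138, 1.0670382 ]), 'attitude': array([ 0.11970071,  0.01984079, -1.59254346])}
thick_dowel 0.56 [ 0.606 -0.194  0.099] [474. 228.]
thick_stand 0.73 [ 0.614 -0.188 -0.002] [459. 231.]
thick_stand 0.67 [ 0.805  0.241 -0.002] [215. 132.]
thin_dowel 0.91 [0.596 0.144 0.102] [262. 239.]
thin_dowel 0.29 [ 0.603 -0.193  0.095] [473. 230.]
cradle_seat 0.6 [ 0.443 -0.029  0.051] [372. 333.]
```

View pics/scene0.png

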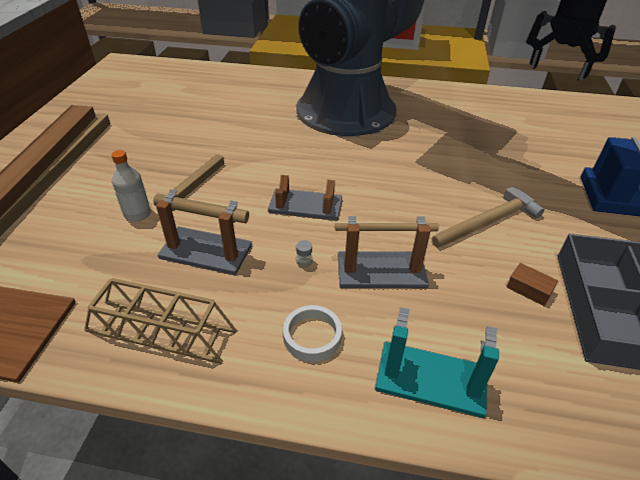

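View pics/top0.png

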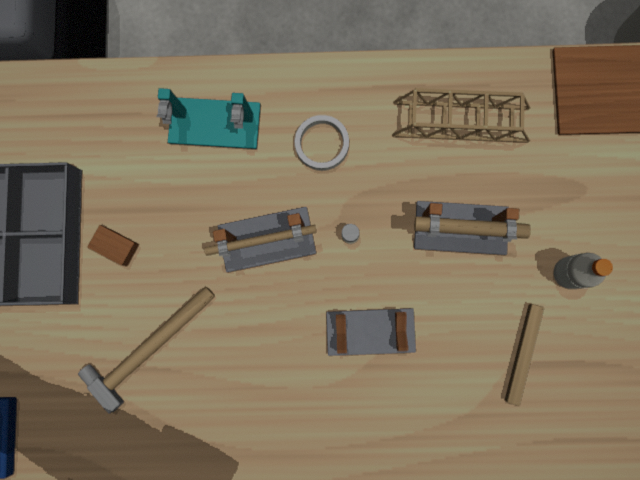

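Candidates: round dowels at top (472,228) / scene (200,208) and top (260,240) / scene (385,227). The first is clearly wider, so it is the thick one. The flat stick at top (525,355), the hammer handle and the empty turquoise stand are not meant. The cradle is at top (372,332). A bottle stands at top (585,268), near the thick dowel's -y end. Next I confirm with a crop and fit the axes.

Run:
```python
from h import *
ims=[]
for n in("scene","top"):
    c=calibration(n);p,d=camera(n);P=cloud(c,d)
    for t in("thick_dowel","thin_dowel"):
        for r in cut_out(t,n)[:2]:
            m=cv2.erode(r["pixels"].astype(np.uint8),np.ones((2,2)))>0
            Q=P[m&(d>0)]; Q=Q[(Q[:,2]>.09)&(Q[:,2]<.125)]
            if len(Q)<20: continue
            mu=np.median(Q,0);u,sv,vt=np.linalg.svd(Q-mu,full_matrices=False);a=vt[0]*np.sign(vt[0][1])
            pr=(Q-mu)@a; lo,hi=np.percentile(pr,[.5,99.5]);mid=mu+a*(lo+hi)/2
            perp=(Q-mu)@np.cross([0,0,1],a); 
            print(n,t,round(r["score"],2),len(Q),"mid",mid.round(4),"len",round(hi-lo,3),"width",np.ptp(np.percentile(perp,[1,99])).round(4),"zmax",np.percentile(Q[:,2],98).round(4),"axis",a.round(3),"yaw",np.arctan2(-a[0],a[1]).round(3))
    if n=="top":
        ims=[cv2.resize(p[190:280,410:540,::-1],None,fx=3,fy=3),cv2.resize(p[190:280,195:325,::-1],None,fx=3,fy=3)]
        # cradle foot + blocks
        N=(abs(P[...,0]-.442)<.08)&(abs(P[...,1]+.028)<.1)
        for lab,zl,zh in(("foot",.006,.018),("blocks",.03,.065)):
            m=N&(P[...,2]>zl)&(P[...,2]<zh); Q=P[m]
            (cx,cy),sz,an=cv2.minAreaRect((Q[:,:2]*1000).astype(np.float32));print(lab,len(Q),cx,cy,sz,an,"z",np.percentile(Q[:,2],[5,50,95]).round(4))
        B=P[(abs(P[...,0]-.55)<.15)&(P[...,1]<-.25)&(P[...,1]>-.45)&(P[...,2]>.03)]
        m=B[:,1]<-.31
        print("bottle",B[m].min(0).round(3),B[m].max(0).round(3))
cv2.imwrite("pics/crop.png",np.vstack(ims))
```

```text
scene thick_dowel 0.89 836 mid [ 0.6134 -0.1894  0.1085] len 0.176 width 0.0211 zmax 0.1138 axis [ 0.079  0.997 -0.016] yaw -0.079
scene thin_dowel 0.55 530 mid [0.5978 0.1466 0.1046] len 0.176 width 0.0093 zmax 0.1086 axis [-0.187  0.982  0.005] yaw 0.188
top thick_dowel 0.93 1268 mid [ 0.6043 -0.19    0.1098] len 0.178 width 0.0208 zmax 0.1141 axis [ 0.092  0.996 -0.001] yaw -0.092
top thin_dowel 0.72 704 mid [0.5931 0.1448 0.1053] len 0.177 width 0.0117 zmax 0.1094 axis [-0.182  0.983  0.001] yaw 0.183
top thin_dowel 0.55 1327 mid [ 0.6045 -0.19    0.1097] len 0.178 width 0.0217 zmax 0.1141 axis [ 0.091  0.996 -0.   ] yaw -0.091
foot 3072 462.4901428222656 -28.5263671875 (114.4914321899414, 150.02259826660156) 0.8593765497207642 z [0.0083 0.0114 0.0146]
blocks 787 442.9759521484375 -28.874298095703125 (63.51874542236328, 116.00639343261719) 0.9857518076896667 z [0.0323 0.047  0.0567]
bottle [ 0.508 -0.398  0.03 ] [ 0.564 -0.344  0.154]
```

View pics/crop.png

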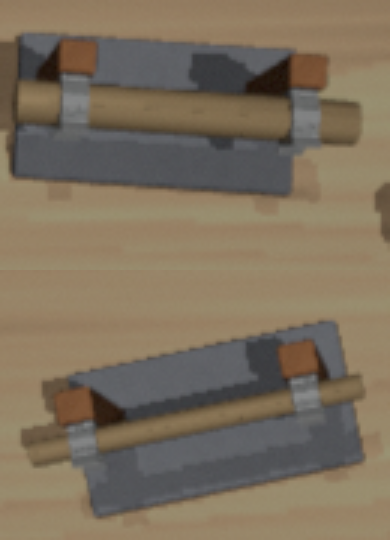

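The crop confirms it: the upper dowel, top px (472,228), is clearly thicker (21 mm seen width, top at 0.114 m against 0.109 m) and sits in the grey stand, so it is the thick dowel. First I turn to align and travel high.

Emit:
servo_tool --series '[{"slide": [0, 0, 0], "turn": 0.12}, {"slide": [0, 0, 0], "turn": 0.12}, {"slide": [0, 0, 0], "turn": 0.12}, {"slide": [0, 0, 0], "turn": 0.12}, {"slide": [0, 0, 0], "turn": 0.12}, {"slide": [0, 0, 0], "turn": 0.12}, {"slide": [0, 0, 0], "turn": 0.12}, {"slide": [0, 0, 0], "turn": 0.12}, {"slide": [0, 0, 0], "turn": 0.12}, {"slide": [0, 0, 0], "turn": 0.115}, {"slide": [-30, 22, 0], "turn": 0}, {"slide": [-30, 22, 0], "turn": 0}]' --gripper 85 --squeeze 60

```text
t: 1.8
eef_pos: [0.2635, 0.3825, 0.3035]
tcp_rot: [-3.141, 0.0, 1.48]
wrist_force: [1.9, 0.0, 0.0]
opening: 0.994
grasp_force: 0.0
```

Emit:
servo_tool --series '[{"slide": [-30, 22, 0], "turn": 0}, {"slide": [-30, 22, 0], "turn": 0}, {"slide": [-30, 22, 0], "turn": 0}, {"slide": [-30, 22, 0], "turn": 0}, {"slide": [-30, 22, 0], "turn": 0}, {"slide": [-30, 22, 0], "turn": 0}, {"slide": [-30, 22, 0], "turn": 0}, {"slide": [-30, 22, 0], "turn": 0}, {"slide": [-30, 22, 0], "turn": 0}, {"slide": [-30, 22, 0], "turn": 0}, {"slide": [-30, 22, 0], "turn": 0}, {"slide": [-30, 22, 0], "turn": 0}]'

```text
t: 2.8
eef_pos: [0.4942, -0.0022, 0.3041]
tcp_rot: [3.141, -0.0, 1.479]
wrist_force: [-0.2, 1.1, 0.3]
opening: 0.998
grasp_force: 0.0
```

```bash
cat > cr.py <<'E'
from h import *
c=calibration("wrist");p,d=camera("wrist");P=cloud(c,d)
cv2.imwrite("pics/w_cradle.png",p[...,::-1]);np.savez("wc.npz",p=p,d=d,P=P)
print(c["origin"],c["attitude"])
for r in place_of("cradle_seat","wrist")[:2]: print("seat",r["score"],w(c,r["at"]).round(4))
N=(abs(P[...,0]-.442)<.06)&(abs(P[...,1]+.028)<.1)&(d>0)
for lab,zl,zh in(("foot",.008,.016),("blocks",.035,.062),("tops",.053,.062)):
    Q=P[N&(P[...,2]>zl)&(P[...,2]<zh)]
    if len(Q)>20:
        (cx,cy),sz,an=cv2.minAreaRect((Q[:,:2]*1000).astype(np.float32));print(lab,len(Q),round(cx,1),round(cy,1),np.round(sz,1),round(an,2))
E
python3 cr.py
```

```text
[0.50185766 0.07337334 0.37408816] [-0.30260547 -0.0009228  -0.09268466]
seat 0.88 [ 0.4416 -0.0288  0.05  ]
foot 7387 443.6 -28.5 [ 75.2 149.9] 0.98
blocks 2527 443.6 -28.9 [ 63.2 116.9] 1.05
tops 679 443.6 -29.0 [ 61.2 116.8] 1.02
```

Emit:
servo_tool --series '[{"slide": [-30, 21, 0], "turn": 0}, {"slide": [-30, 21, 0], "turn": 0}, {"slide": [-30, 21, 0], "turn": 0}, {"slide": [-30, 21, 0], "turn": 0}, {"slide": [-29, 21, 0], "turn": 0}, {"slide": [-28, 22, 0], "turn": 0}, {"slide": [0, 0, 0], "turn": 0}, {"slide": [0, 0, 0], "turn": 0}]'

```text
t: 3.57
eef_pos: [0.6042, -0.1893, 0.3027]
tcp_rot: [-3.14, -0.0, 1.477]
wrist_force: [-0.8, 0.6, 0.1]
opening: 0.996
grasp_force: 0.0
```

```bash
cat > dw.py <<'E'
from h import *
s=read_state();print(s['t'],s['eef_pos'],s['tcp_rot'])
c=calibration("wrist");p,d=camera("wrist");P=cloud(c,d)
cv2.imwrite("pics/w_dowel.png",p[...,::-1])
for r in place_of("thick_dowel","wrist")[:2]: print("dowel",r["score"],w(c,r["at"]).round(4))
for r in cut_out("thick_dowel","wrist")[:1]:
    Q=P[r["pixels"]&(d>0)]; Q=Q[(Q[:,2]>.095)&(Q[:,2]<.125)]
    (cx,cy),sz,an=cv2.minAreaRect((Q[:,:2]*1000).astype(np.float32));print(len(Q),cx,cy,sz,an,"zmax",np.percentile(Q[:,2],98))
    mu=np.median(Q,0);vt=np.linalg.svd(Q-mu,full_matrices=False)[2];a=vt[0]*np.sign(vt[0][1]);print("mu",mu.round(4),"axis",a.round(3),"yaw",np.arctan2(-a[0],a[1]))
    top=Q[Q[:,2]>.11];print("top line mean",top.mean(0).round(4))
E
python3 dw.py
```

```text
3.5667 [ 0.60417057 -0.18926964  0.30269189] [-3.14018048e+00 -3.72041972e-04  1.47695884e+00]
dowel 0.68 [ 0.6077 -0.1861  0.1034]
6233 607.3203735351562 -190.07373046875 (179.74473571777344, 24.104618072509766) 84.83856201171875 zmax 0.11263755865502494
mu [ 0.6081 -0.179   0.1102] axis [0.088 0.996 0.001] yaw -0.08861204472640892
top line mean [ 0.6081 -0.1811  0.1112]
```

View pics/w_dowel.png

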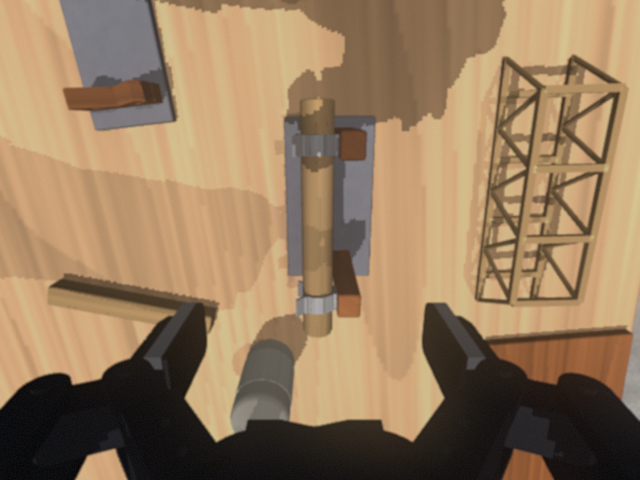

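The view shows the thick dowel at px (317,217), nearly parallel to the pads, with clear bare length between clips (317,145) and (317,303). The bottle at (265,385) is clear. Centre (0.607, -0.190), tool yaw wanted 1.482. Now descend and close.

Emit:
servo_tool --series '[{"slide": [-1, 3, 25], "turn": -0.005}, {"slide": [0, 0, 25], "turn": 0}, {"slide": [0, 0, 25], "turn": 0}, {"slide": [0, 0, 25], "turn": 0}, {"slide": [0, 0, 25], "turn": 0}, {"slide": [0, 0, 24], "turn": 0}, {"slide": [0, 0, 0], "turn": 0}, {"slide": [0, 0, 0], "turn": 0}]'

```text
t: 4.38
eef_pos: [0.6059, -0.1884, 0.1551]
tcp_rot: [-3.14, -0.0, 1.485]
wrist_force: [0.1, -0.8, 0.4]
opening: 0.993
grasp_force: 0.0
```

Emit:
servo_tool --series '[{"slide": [0, 0, 0], "turn": 0}, {"slide": [0, 0, 0], "turn": 0}, {"slide": [0, 0, 0], "turn": 0}, {"slide": [0, 0, 0], "turn": 0}, {"slide": [0, 0, 0], "turn": 0}, {"slide": [0, 0, 0], "turn": 0}]' --gripper 40

```text
t: 4.88
eef_pos: [0.6068, -0.1895, 0.1552]
tcp_rot: [3.141, 0.0, 1.484]
wrist_force: [-0.3, 0.6, 0.0]
opening: 0.469
grasp_force: 0.0
```

Run:
```python
from h import *
s=read_state();print(s['eef_pos'],s['tcp_rot'],s['opening'],s['wrist_force'],pinch_z)
c=calibration("wrist");p,d=camera("wrist")
cv2.imwrite("pics/w_grip.png",p[...,::-1])
```

```text
[ 0.60676813 -0.18948125  0.15523616] [3.14117084e+00 7.67769931e-05 1.48378807e+00] 0.46866683844323653 [-0.32159811  0.58864037  0.03837001] 0.0539
```

View pics/w_grip.png

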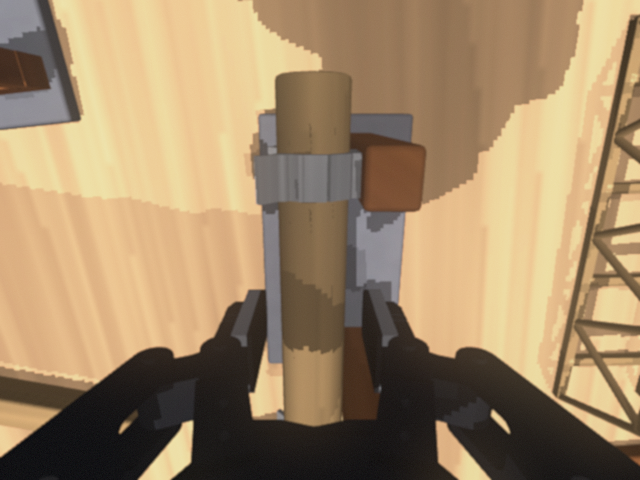

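The dowel (px 313,300) lies centred between the half-open fingers (255 and 375). Lower 2 mm and close.

Emit:
servo_tool --series '[{"slide": [0, 0, 2], "turn": 0}, {"slide": [0, 0, 0], "turn": 0}, {"slide": [0, 0, 0], "turn": 0}, {"slide": [0, 0, 0], "turn": 0}, {"slide": [0, 0, 0], "turn": 0}, {"slide": [0, 0, 0], "turn": 0}]' --gripper 10 --squeeze 70

```text
t: 5.43
eef_pos: [0.6063, -0.1894, 0.1527]
tcp_rot: [-3.141, -0.0, 1.484]
wrist_force: [-4.2, 0.3, 1.2]
opening: 0.26
grasp_force: 68.4
```

Emit:
servo_tool --series '[{"slide": [0, -4, 0], "turn": 0}, {"slide": [0, -6, 0], "turn": 0}, {"slide": [0, -6, 0], "turn": 0}, {"slide": [0, -6, 0], "turn": 0}, {"slide": [0, -6, 0], "turn": 0}, {"slide": [0, -6, 0], "turn": 0}, {"slide": [0, -6, 0], "turn": 0}, {"slide": [0, -6, 0], "turn": 0}, {"slide": [0, -6, 0], "turn": 0}, {"slide": [0, -6, 0], "turn": 0}, {"slide": [0, -6, 0], "turn": 0}, {"slide": [0, -6, 0], "turn": 0}]'

```text
t: 6.43
eef_pos: [0.5363, -0.1833, 0.1529]
tcp_rot: [3.142, 0.0, 1.484]
wrist_force: [0.1, 0.1, -1.6]
opening: 0.26
grasp_force: 68.9
```

```bash
cat > chk.py <<'E'
from h import *
s=read_state();T=s['eef_pos'];print(T,s['tcp_rot'],s['opening'],s['wrist_force'],s['grasp_force'])
c=calibration("top");p,d=camera("top");P=cloud(c,d)
c2=calibration("wrist");p2,d2=camera("wrist");P2=cloud(c2,d2)
cv2.imwrite("pics/chk.png",np.hstack([cv2.resize(x[...,::-1],(400,300)) for x in(p,p2)]))
for n,PP,dd in(("top",P,d),("wrist",P2,d2)):
  for r in cut_out("thick_dowel",n)[:1]:
    Q=PP[r["pixels"]&(dd>0)]; Q=Q[(abs(Q[:,2]-(T[2]-.045))<.03)]
    if len(Q)<30: continue
    (cx,cy),sz,an=cv2.minAreaRect((Q[:,:2]*1000).astype(np.float32))
    mu=np.median(Q,0);vt=np.linalg.svd(Q-mu,full_matrices=False)[2];a=vt[0]*np.sign(vt[0][1]);pr=(Q-mu)@a
    print(n,round(r["score"],2),len(Q),"rect",cx,cy,sz,an,"axis",a.round(3),"yaw",np.arctan2(-a[0],a[1]).round(3),"ends",(mu+a*np.percentile(pr,.5)).round(4),(mu+a*np.percentile(pr,99.5)).round(4))
E
python3 chk.py
```

```text
[ 0.53631637 -0.18330121  0.15293998] [3.14158375e+00 4.30253980e-05 1.48380533e+00] 0.2599817080686198 [ 0.08571285  0.05511119 -1.57684776] 68.8722574710846
top 0.8 705 rect 541.3952026367188 -130.7869415283203 (73.43762969970703, 24.156234741210938) 85.05270385742188 axis [ 0.102  0.995 -0.015] yaw -0.102 ends [ 0.5367 -0.166   0.1098] [ 0.544  -0.0941  0.1087]
wrist 0.76 23930 rect 538.4708862304688 -158.67620849609375 (128.86257934570312, 24.161806106567383) 84.79078674316406 axis [0.089 0.996 0.004] yaw -0.089 ends [ 0.5331 -0.2154  0.1101] [ 0.5438 -0.0951  0.1106]
```

View pics/chk.png

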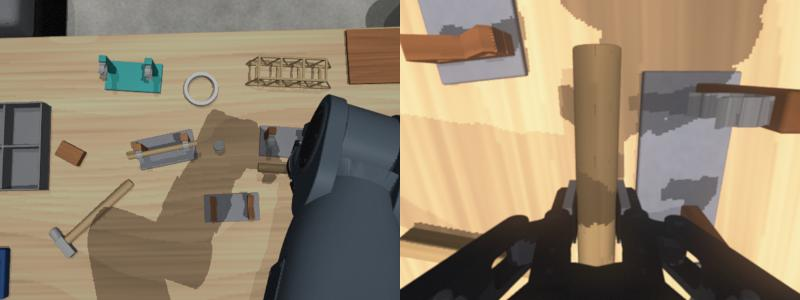

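The view shows the dowel out of its clips, level and held at its middle; the clips at px (735,105) in the right panel are empty. The thin dowel stays at (160,150) in the left panel. Now lift and carry it over the cradle.

Emit:
servo_tool --series '[{"slide": [0, -4, -12], "turn": 0}, {"slide": [0, -6, -18], "turn": 0}, {"slide": [6, -8, -18], "turn": 0}, {"slide": [16, -9, 0], "turn": -0.035}, {"slide": [18, -9, 0], "turn": -0.035}, {"slide": [20, -9, 0], "turn": -0.035}, {"slide": [20, -9, 0], "turn": 0}, {"slide": [20, -9, 0], "turn": 0}, {"slide": [20, -9, 0], "turn": 0}, {"slide": [19, -9, 0], "turn": 0}, {"slide": [12, -6, 0], "turn": 0}, {"slide": [6, -3, 0], "turn": 0}]'

```text
t: 7.63
eef_pos: [0.448, -0.0232, 0.2016]
tcp_rot: [3.141, -0.0, 1.59]
wrist_force: [-0.1, -0.1, -0.2]
opening: 0.258
grasp_force: 68.9
```

Emit:
servo_tool --series '[{"slide": [0, 0, 0], "turn": 0}, {"slide": [0, 0, 0], "turn": 0}, {"slide": [0, 0, 0], "turn": 0}]'

```text
t: 7.88
eef_pos: [0.449, -0.025, 0.201]
tcp_rot: [3.141, 0.0, 1.588]
wrist_force: [1.3, -0.4, -0.9]
opening: 0.263
grasp_force: 68.9
```

```bash
python3 chk.py
```

```text
[ 0.44898914 -0.02497832  0.20104536] [3.14124682e+00 2.63140511e-04 1.58829462e+00] 0.26272759894763686 [ 1.32910462 -0.38834675 -0.89073705] 68.87638449668884
wrist 0.77 23943 rect 449.46923828125 -0.27713775634765625 (24.098546981811523, 128.60928344726562) 0.9076242446899414 axis [-0.015  1.     0.003] yaw 0.015 ends [ 0.4504 -0.0576  0.1582] [0.4485 0.0634 0.1586]
```

View pics/chk.png

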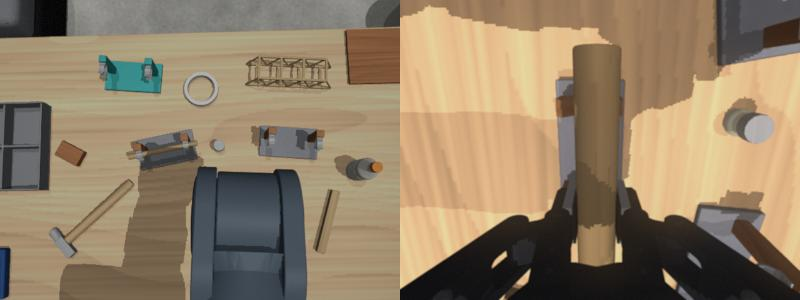

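The left panel shows the stand empty and the thin dowel in place; in the right panel the dowel (px 597,155) is over the cradle, about 6 mm too far in x. Correct this and lower it.

Emit:
servo_tool --series '[{"slide": [-1, -3, 5], "turn": 0}, {"slide": [-1, -3, 12], "turn": 0}, {"slide": [0, 0, 15], "turn": 0}, {"slide": [0, 0, 15], "turn": 0}, {"slide": [0, 0, 15], "turn": 0}, {"slide": [0, 0, 10], "turn": 0}, {"slide": [0, 0, 6], "turn": 0}, {"slide": [0, 0, 5], "turn": 0}, {"slide": [0, 0, 4], "turn": 0}, {"slide": [0, 0, 3], "turn": 0}, {"slide": [0, 0, 0], "turn": 0}, {"slide": [0, 0, 0], "turn": 0}]'

```text
t: 9.08
eef_pos: [0.4426, -0.0265, 0.1111]
tcp_rot: [3.141, 0.0, 1.589]
wrist_force: [-0.4, -0.0, -1.1]
opening: 0.256
grasp_force: 68.9
```

```bash
python3 chk.py
python3 - <<'E'
from h import *
p,d=camera("scene");cv2.imwrite("pics/s2.png",np.hstack([cv2.resize(p[140:240,240:370,::-1],(400,308)),cv2.resize(cv2.imread("pics/chk.png")[:,400:],(400,308))]))
E
```

```text
[ 0.44262944 -0.0264515   0.1111018 ] [3.14137159e+00 1.53795338e-05 1.58883037e+00] 0.25584176994401564 [-0.4391857  -0.03134358 -1.11483523] 68.8767421245575
```

View pics/s2.png

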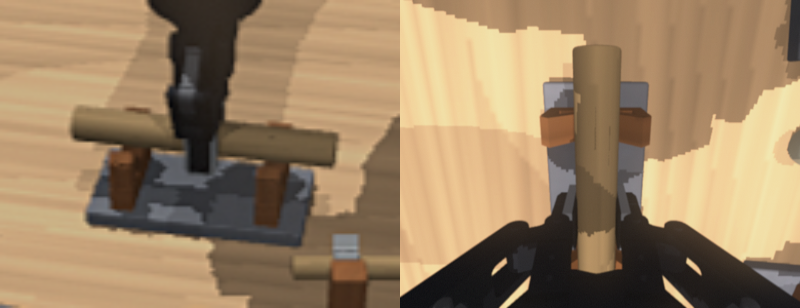

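The dowel sits centred in both notches, over the blocks (px 123,175 and 270,190), roughly 8 mm too high. Lower gently while watching the force.

Emit:
servo_tool --series '[{"slide": [0, 0, 2], "turn": 0}, {"slide": [0, 0, 2], "turn": 0}, {"slide": [0, 0, 1], "turn": 0}, {"slide": [0, 0, 1], "turn": 0}, {"slide": [0, 0, 1], "turn": 0}, {"slide": [0, 0, 0], "turn": 0}, {"slide": [0, 0, 0], "turn": 0}]'

```text
t: 9.92
eef_pos: [0.4425, -0.0264, 0.1039]
tcp_rot: [-3.141, -0.0, 1.589]
wrist_force: [-0.0, 0.1, -0.3]
opening: 0.259
grasp_force: 68.9
```

Emit:
servo_tool --series '[{"slide": [0, 0, 1], "turn": 0}, {"slide": [0, 0, 0], "turn": 0}, {"slide": [0, 0, 0], "turn": 0}]'

```text
t: 10.17
eef_pos: [0.4425, -0.0264, 0.1029]
tcp_rot: [-3.141, -0.0, 1.589]
wrist_force: [-0.6, -0.1, -1.2]
opening: 0.261
grasp_force: 68.9
```

Emit:
servo_tool --series '[{"slide": [0, 0, 1], "turn": 0}, {"slide": [0, 0, 0], "turn": 0}, {"slide": [0, 0, 0], "turn": 0}]'

```text
t: 10.42
eef_pos: [0.4425, -0.0265, 0.102]
tcp_rot: [3.142, 0.0, 1.589]
wrist_force: [-1.5, 0.5, 3.6]
opening: 0.258
grasp_force: 69.6
```

Emit:
servo_tool --series '[{"slide": [0, 0, 0.5], "turn": 0}, {"slide": [0, 0, 0], "turn": 0}, {"slide": [0, 0, 0], "turn": 0}]'

```text
t: 10.67
eef_pos: [0.4425, -0.0264, 0.1019]
tcp_rot: [3.141, 0.0, 1.589]
wrist_force: [-6.1, 0.4, 15.4]
opening: 0.261
grasp_force: 70.8
```

It is firmly seated (15 N up, z stopped). Release and retreat straight up.

Emit:
servo_tool --series '[{"slide": [0, 0, 0], "turn": 0}, {"slide": [0, 0, 0], "turn": 0}, {"slide": [0, 0, 0], "turn": 0}, {"slide": [0, 0, 0], "turn": 0}, {"slide": [0, 0, 0], "turn": 0}, {"slide": [0, 0, 0], "turn": 0}]' --gripper 60

```text
t: 11.17
eef_pos: [0.4425, -0.0264, 0.1013]
tcp_rot: [-3.142, -0.0, 1.589]
wrist_force: [-0.0, -0.4, 0.6]
opening: 0.7
grasp_force: 0.0
```

Emit:
servo_tool --series '[{"slide": [0, 0, -6], "turn": 0}, {"slide": [0, 0, -12], "turn": 0}, {"slide": [0, 0, -20], "turn": 0}, {"slide": [0, 0, -30], "turn": 0}, {"slide": [0, 0, -30], "turn": 0}, {"slide": [0, 0, -30], "turn": 0}, {"slide": [0, 0, -30], "turn": 0}, {"slide": [0, 0, -20], "turn": 0}, {"slide": [0, 0, 0], "turn": 0}, {"slide": [0, 0, 0], "turn": 0}]'

```text
t: 12.0
eef_pos: [0.443, -0.0265, 0.2805]
tcp_rot: [3.139, 0.0, 1.589]
wrist_force: [-0.4, -0.2, 0.1]
opening: 0.702
grasp_force: 0.0
```

Run:
```python
from h import *
s=read_state();print(s['t'],s['eef_pos'],s['wrist_force'],s['qd'])
c=calibration("wrist");p2,d=camera("wrist");P=cloud(c,d)
for r in cut_out("thick_dowel","wrist")[:1]:
    Q=P[r["pixels"]&(d>0)];Q=Q[Q[:,2]>.04]
    (cx,cy),sz,an=cv2.minAreaRect((Q[:,:2]*1000).astype(np.float32));print(r["score"],cx,cy,sz,an,"zmax",np.percentile(Q[:,2],99))
    for m in(Q[:,1]<-.08,Q[:,1]>.02): print("z end",np.percentile(Q[m,2],95))
p,_=camera("scene");cv2.imwrite("pics/end.png",np.hstack([cv2.resize(x[...,::-1],(400,300)) for x in(p,p2)]))
```

```text
12.0 [ 0.44298517 -0.02646293  0.28051375] [-0.44857289 -0.21166878  0.14917354] [-2.52201244e-04  2.07741917e-02 -4.68131845e-02 -2.27291773e-02
 -4.17096906e-05 -1.61113101e-03]
0.86 443.4032897949219 -26.909446716308594 (24.017314910888672, 179.5207977294922) 1.0001375675201416 zmax 0.0617686663681452
z end 0.06110299938532748
z end 0.06125750983528431
```

View pics/end.png

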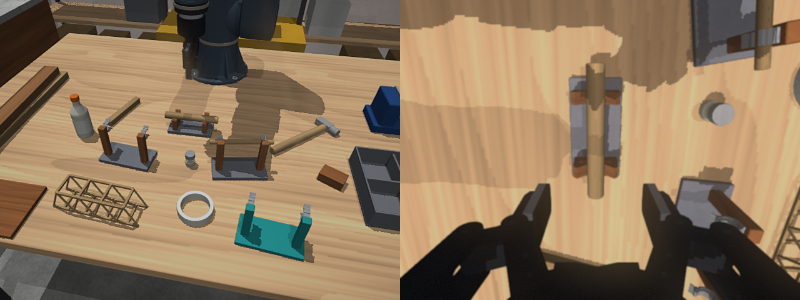

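The dowel (left panel 190,117; right panel 596,130) lies level in both notches. Its top is at 0.061 m and its centre is within 2 mm of the cradle's middle. The thin dowel (240,142) is untouched and the gripper is clear.

```bash
python3 -c "
from plant import hand_in;print(hand_in())"
```

```text
the job is handed in; nothing more can be done
None
```

The thick dowel is out of its clips and lying level in both V notches of the saw cradle, centred to within about 2 mm; the thin dowel is still in its own clips, and the job was handed in at about 12 s.

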